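# Set and clamp the thermometer stand on a pot

## Robot

A 6-joint arm with a two-finger parallel gripper is mounted at the origin on the work surface. World frame = base frame: x ahead of the robot, y to its left, z up, the work surface at z = 0. Lengths are in mm, angles in rad, forces in N, time in s.
With the tool pointing down it reaches from about 275 to 850 mm from the base axis. Payload 19 kg.
Tool frame: the origin (TCP) lies at the very end of the fingers, on their centre line; the grasp point (between the pads) lies 19 mm behind it (arm.grip_depth is the distance from the TCP to the grasp point, in mm); z points along the fingers, y is the line along which they close (so a half turn about z gives the same grasp; the last joint's range is limited). The gripper opens to 85 mm and grips with 20 to 120 N. Pads are 22 mm wide; open, the fingers measure 114 mm over their backs; the gripper's body (76 mm by 85 mm) begins 54 mm behind the grasp point. The pads swing forward as they close: fully open they stand 13 mm farther back than shut.
Start: joints at [-1.306, 0.15, 1.437, -0, 1.554, -0.134], TCP at [223.252, -529.857, 231.267] pointing down, gripper open.
Joint ranges: [-2.8, 2.8], [-0.68, 2.1], [0.12, 2.68], [-1.39, 4.53], [0.16, 2.79], [-2.81, 2.81]. Speed limits (rad/s): [1.89, 1.89, 2.22, 3.01, 3.01, 3.01].

## Interface

Orientations are given as a 3x3 rotation matrix whose columns are the frame's x, y, z axes.
In Python, from rig import arm gives the robot as it stands. The module is installed in compiled form; this text tells all that it offers. Calls block until the motion is done:
- arm.move_to(position, orientation): joint-space move of the TCP to a pose.
- arm.line_to(position, rot=None, rate=150, max_force=None): straight line of the TCP; rot=None keeps the orientation; rate is the mean speed in mm/s. With max_force (N) it stops when the force on the tool has changed by that much, and returns True; else False.
- arm.goto_joints(angles): joint-space move.
- arm.gripper_to(opening, strength=None): opening from 0.0 (shut) to 1.0 (fully open); strength is the grip in N (None keeps the last); returns when the fingers have stopped.
- arm.pause(seconds).
- arm.solve_ik(position, orientation): joint angles nearest the present ones, or None.
- arm.get_obs(): the state.
- arm.grab_frame(name): name is "side" or "top"; returns (picture, depth): 384x512x3 uint8, red, green, blue; 384x512 float32, mm along the optical axis (not along the pixel's ray), 0 where there is no reading.
- arm.get_calibration(name): a dict with "K" (3x3 intrinsics, pixels), "R" (3x3) and "t" (3): a world point X has camera coordinates R X + t. Camera axes: x right, y down, z forward; pixel columns grow to the right and rows downward; lengths in mm; the calibration is good to about 2 mm. A picture is of the moment at which its call begins. get_calibration takes no time and is no camera call.
A pose or a line that the arm cannot do raises arm.IKError and nothing moves.
- arm.close_job(): hands the job in; it is judged then, once.
Trained networks look in the newest picture that a camera, given by its name, has taken for a name from the list of things; names that differ only in an ending like _2 or _b are one class to them, and where a whole thing is asked for, a point or a joint stands for the part that bears it (a point fixed in the world has none). Each returns a list of dicts, best first, with "conf" (0 to 1); they miss things now and then, are a little off and sometimes report something else, mostly with a low value. They report only what shows in the picture. A call takes as long as a camera call. They do not tell look-alikes from the thing itself.
- arm.find_in(camera, thing): "xy" ([column, row] as shares, 0 to 1, of the picture: columns of its width, rows of its height, amid what is visible of it).
- arm.landmark_of(camera, thing): "xy" ([column, row] as shares, 0 to 1, of the picture: columns of its width, rows of its height: a listed point, or the origin of a listed thing).
The state is a dict: "time": time; "joints": joint angles; "qd": joint speeds; "joint_torque": joint torques, N m; "tcp_pos": TCP position; "ee_rot": TCP orientation; "ft_force": force on the tool from outside, world axes, zero at the start; "torque": the same for the moment, N m; "grip_width": opening from 0.0 (shut) to 1.0 (fully open); "gripper_force": force on a finger pad.
Only numpy, scipy, OpenCV 4.12 (cv2) and the standard library are available. Lean on these libraries where they do the work, as an engineer would, in place of code of your own. Each camera call takes 0.05 s, during which the arm holds its last target. There are 200 camera calls.

## Task

Set the thermometer stand for the pot that stands under its crossbar: gently push the carriage down by its handle until the crossbar rests on the rim of that pot, then lock it by swinging the clamp lever away from the handle as far as it goes. Leave both pots standing where they are and the other things on the slab undisturbed, and let go of the stand at the end.

Things in the scene. Friction and masses are not known exactly. Their poses are not given: they have to be found in the camera images.
- stand: Fixed thermometer stand. Origin on the slab under the axis of its upright 22 mm steel column; x axis level, from its front (handle and lever, robot side) to its back (pot), y left seen from the front, z up. Foot plate 12 mm thick, x -90 to +40 mm, y +-85 mm, with two prongs 20 mm wide at y = +-75 mm reaching back to x = 175 mm.
- guard_edge (a point): Middle of the underside of the front edge of the steel guard frame on top of the stand, 297 mm above the slab: a level grid of bars about 10 mm thick, stand x -68 to +33 mm, y +-130 mm, gaps under 76 mm, top at 307 mm. It bars an upright gripper from where the lever locks: come in under it from the front, tool tilted about 40 degrees.
- carriage (a joint): Carriage on the column, m: 0 at the top, grows as it is pushed down, stop at 0.115. Spring-balanced, with friction: about 6 N moves it up or down, and it stays where it is left (clamped or not). Aluminium block 50 mm (stand x) by 115 mm (y -65 to +50 mm), 60 mm high from the level of the crossbar's underside; at its back an arm with a white thermometer and the crossbar.
- handle_top (a point): Point on the handle's top face, moving with the carriage, at stand x -85 mm, y -55 mm, 42 mm above the crossbar's underside. The handle is a black level bar 24 mm wide (stand y), 22 mm high (below this point), sticking out of the block's front from stand x -24 to -106 mm. Free to push down on or to pinch across.
- bar_under (a point): Middle of the underside of the steel crossbar (14 x 14 mm, 130 mm long along stand y), at stand x +100 mm, y 0; at carriage value q it is 145 mm - q above the slab. A thin probe (6 mm) hangs 30 mm below it and goes into the pot.
- clamp (a joint): Angle of the clamp lever, rad: 0 when it points straight to the front (stand -x), growing as it swings clockwise seen from above, towards stand +y, away from the handle; end stop (locked) at 1.4. Starts open, below 0.35. Stays where it is left; needs about 1.5 N near its tip.
- clamp_pivot (a point): Point on the lever's vertical pivot at mid-height of the lever, at stand x -12 mm, y +30 mm, 70 mm above the crossbar's underside (28 mm above the handle's top).
- clamp_tip (a point): Centre of the lever's round end, 90 mm from the pivot, at mid-height of the lever. The lever is a level steel bar 14 mm wide and 14 mm high with a black round end 18 mm across and 18 mm high; below it, in front and to the side of the block, is free space.
- ramekin: Low white ceramic pot, 90 mm across the rim, 48 mm high, wall 5 mm; loose; origin at the centre of its underside. Either this or the tall pot stands under the crossbar, the other elsewhere to the robot's right.
- ramekin_rim (a point): Centre of the ramekin's mouth at rim height.
- tall_pot: Tall white ceramic pot, 86 mm across the rim, 76 mm high, wall 5 mm; loose; origin at the centre of its underside.
- tall_pot_rim (a point): Centre of the tall pot's mouth at rim height.
- teaspoon: Steel spoon, 140 mm long, lying on the slab left of the stand; bystander, origin under its middle.
- dispenser: Green plastic lever-top dispenser, 60 x 75 mm, 147 mm high; bystander, origin at the centre of its underside.
- jar: Glass jar with steel lid, 64 mm across, 85 mm high, right of the stand; bystander, origin at the centre of its underside.
- tin: Tin can, 72 mm across, 100 mm high, left of the stand beyond the spoon; bystander, origin at the centre of its underside.
Mind the look-alikes: they are no part of the job. What is shaped like the ramekin but turquoise is not meant. What is shaped like the tall_pot but yellow is not meant.

How it is judged (in metres and radians):
On the way:
1. the crossbar rests on the rim of the pot under it while the clamp lever is still open (below 0.7 rad) (((horizontal distance between bar_under and ramekin_rim below 0.03 m and z of bar_under in the frame of ramekin_rim between -0.004 and 0.002 m) or (horizontal distance between bar_under and tall_pot_rim below 0.03 m and z of bar_under in the frame of tall_pot_rim between -0.004 and 0.002 m)) and value of joint clamp below 0.7 rad), for 0.2 s.
At the end, for the whole second after the job is handed in: The crossbar rests on the rim of the pot under it (its underside less than 2 mm above the rim, its middle within 30 mm of the pot's axis) and the clamp lever is swung round to within 0.2 rad of its end stop (((horizontal distance between bar_under and ramekin_rim below 0.03 m and z of bar_under in the frame of ramekin_rim between -0.004 and 0.002 m) or (horizontal distance between bar_under and tall_pot_rim below 0.03 m and z of bar_under in the frame of tall_pot_rim between -0.004 and 0.002 m)) and value of joint clamp above 1.2 rad); the robot touches nothing.
It fails at once if the stand presses on a pot with more than 45 N (contact force between stand and ramekin above 45 N or contact force between stand and tall_pot above 45 N).
It fails at once if a pot is shifted more than 25 mm or tipped (distance of any of ramekin, tall_pot from where it was at the start of the episode above 0.025 m or angle between any of ramekin, tall_pot's own z axis and vertical above 0.3 rad).
It fails at once if another thing on the slab is shifted more than 40 mm (distance of any of teaspoon, dispenser, jar, tin from where it was at the start of the episode above 0.04 m).
It also fails if it takes over 45 s, if anything falls off the work surface, if the arm or the gripper's body presses on something with over 40 N, if the wrist force passes 120 N, or if a joint passes its speed limit or range.

## Working session

There is one attempt and no reset: what is moved stays moved. The work goes in short steps, each a Python script; the robot and the scene stay as the last script left them, time stands still between calls to the robot, and variables do not carry over. Pictures are saved under pics/ and viewed, at most 10 in all, crops included, and the job is handed in when it is done.

```bash
mkdir -p pics; cat > h.py <<'E'
from rig import arm
import numpy as np, cv2
def grab(c,name=None):
    p,d=arm.grab_frame(c)
    if name: cv2.imwrite('pics/'+name,p[:,:,::-1])
    return p,d
def unproj(c,px,depth):
    k=arm.get_calibration(c); K,R,t=[np.array(k[i]) for i in 'KRt']; t=t.ravel()
    return R.T@(np.linalg.inv(K)@np.array([px[0],px[1],1.])*depth-t)
def onz(c,px,z):
    a=unproj(c,px,0);b=unproj(c,px,1); return a+(b-a)*(z-a[2])/(b[2]-a[2])
def tri(pxs):
    A=np.zeros((3,3));B=np.zeros(3)
    for c,px in pxs:
        a=unproj(c,px,0);d=unproj(c,px,1)-a;d/=np.linalg.norm(d);M=np.eye(3)-np.outer(d,d);A+=M;B+=M@a
    X=np.linalg.solve(A,B)
    return X
def proj(c,X):
    k=arm.get_calibration(c); K,R,t=[np.array(k[i]) for i in 'KRt']
    v=K@(R@X+t.ravel()); return v[:2]/v[2]
E
python3 - <<'E'
from h import *
np.set_printoptions(precision=1,suppress=True)
D={}
for c in('side','top'):
    p,d=grab(c,c+'0.png');D[c]=d
    print(c,'cam',unproj(c,(256,192),0))
names=['handle_top','clamp_tip','clamp_pivot','guard_edge','bar_under','ramekin_rim','tall_pot_rim','stand']
for n in names:
    bb={}
    for c in('side','top'):
        r=arm.landmark_of(c,n); 
        for q in r[:3]:
            px=np.array(q['xy'])*[512,384]; i=np.clip(px.astype(int),0,[511,383]);print(n,c,round(q['conf'],2),px,unproj(c,px,D[c][i[1],i[0]]))
        if r: bb[c]=np.array(r[0]['xy'])*[512,384]
    if len(bb)==2: print('   tri',tri(list(bb.items())))
E
```

```text
side cam [-161.9  893.6  870.4]
top cam [ 382.3   27.9 1609.2]
handle_top side 0.63 [293.1 164.8] [ 928.8 -464.1   -1.4]
handle_top top 0.78 [283.5 213.8] [551.7 -62.7 171.4]
   tri [558.4 -41.5 278. ]
clamp_tip side 0.8 [297.9 203. ] [506.9  30.  207.8]
clamp_tip side 0.6 [265.5 246.6] [613.2  39.2   7.5]
clamp_tip top 0.51 [262.  222.6] [517.5  16.1 213.1]
clamp_tip top 0.46 [301.5 188. ] [ 620.  -116.4  308.4]
clamp_tip top 0.28 [145.2 214.2] [565.1 447.4 138.8]
   tri [518.6  15.6 196.6]
clamp_pivot side 0.71 [268.5 195.3] [595.8  52.8 204. ]
clamp_pivot side 0.53 [240.6 198.8] [711.1  51.3 142.1]
clamp_pivot top 0.81 [255. 200.] [598.2  39.  211.7]
   tri [602.9  40.8 195.5]
guard_edge side 0.78 [290.2 164.4] [557.7  10.7 301. ]
guard_edge top 0.59 [268.2 205.3] [564.7  -4.8 308.6]
guard_edge top 0.51 [259.7 222.9] [516.8  24.1 210.2]
   tri [568.2  -4.4 291.7]
bar_under side 0.85 [241.7 199.7] [705.4  52.  141.6]
bar_under side 0.5 [303.6 192.9] [ 753.9 -319.8   -5.5]
bar_under side 0.19 [298.1 201.6] [510.   25.4 208.9]
bar_under top 0.79 [254. 168.] [727.4  40.7 156.6]
   tri [729.5  37.  126.5]
ramekin_rim side 0.91 [176. 237.] [836.8 210.   15.2]
ramekin_rim side 0.87 [237.1 223. ] [757.3  22.6  17.8]
ramekin_rim top 0.64 [207.2 156.1] [816.9 234.2  10.3]
ramekin_rim top 0.43 [254.2 176.6] [676.9  39.8 238.8]
   tri [808.5 230.   39.9]
tall_pot_rim side 0.59 [350.1 187.1] [ 598.4 -386.6   56.6]
tall_pot_rim top 0.91 [355.4 207.3] [ 591.5 -363.9    5.5]
tall_pot_rim top 0.68 [374.9 245.2] [ 438.2 -430.8    8. ]
   tri [ 578.9 -347.3   80.5]
stand side 0.63 [267.9 245.9] [610.  32.   8.]
stand top 0.73 [303.9 188.4] [ 659.4 -150.6   83.4]
stand top 0.57 [257.9 198.5] [602.1  28.6 219.7]
   tri [ 731.9 -157.2 -161.4]
```

```bash
python3 -c "
import cv2
a=cv2.imread('pics/side0.png');b=cv2.imread('pics/top0.png')
cv2.imwrite('pics/s1.png',cv2.resize(a[120:290,150:400],(800,544),interpolation=cv2.INTER_CUBIC))
cv2.imwrite('pics/t1.png',cv2.resize(b[120:280,180:400],(800,582),interpolation=cv2.INTER_CUBIC))"
```

```text
(no output)
```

View pics/s1.png

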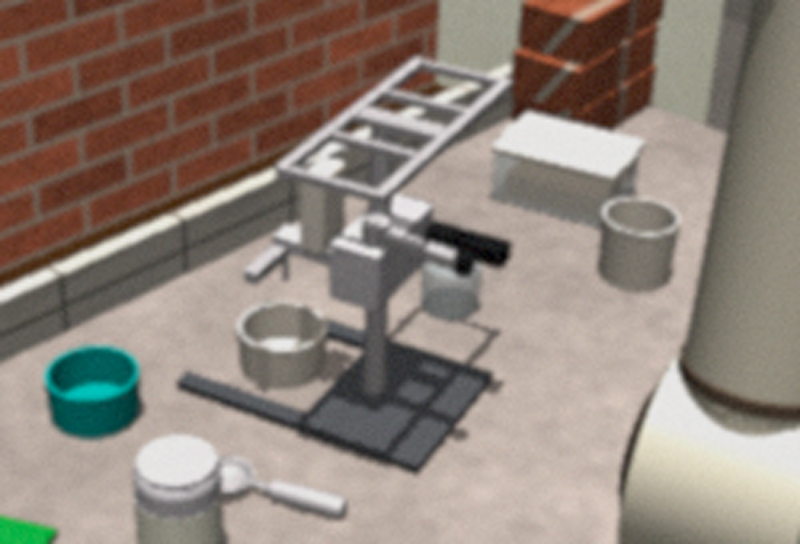

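View pics/t1.png

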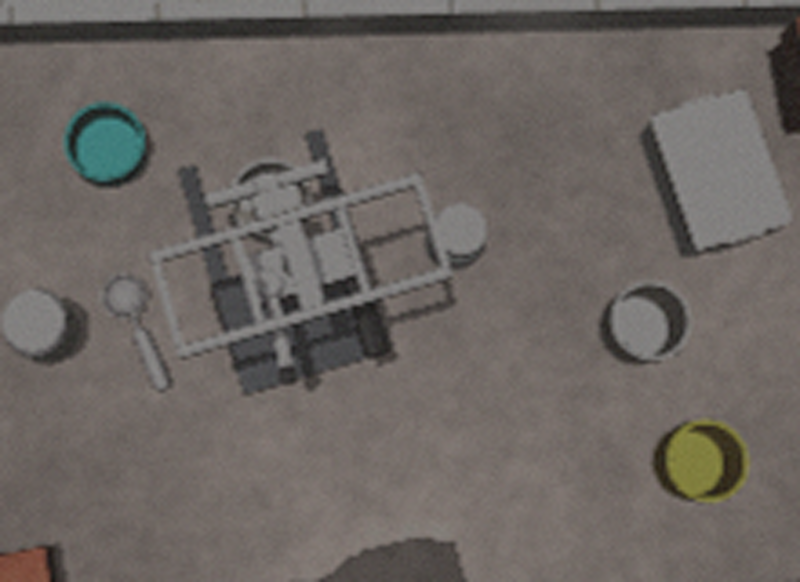

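Side view (full-frame px): the white ramekin under the crossbar is at about (238,228). Its look-alike is the turquoise pot at (179,242). The white tall pot is at (349,196), top (358,209), and its look-alike is the yellow pot at top (373,247). The pot to use is the white ramekin under the bar. The handle is the black bar at side (297,197), and the lever points straight to the front, top (258,218). Next I fit the stand pose.

```bash
cat > fit.py <<'E'
from h import *
from scipy.optimize import least_squares
def model(p):
    x,y,a,q,th=p; c,s=np.cos(a),np.sin(a)
    W=lambda X,Y,Z:np.array([x+c*X-s*Y,y+s*X+c*Y,Z]); b=145-q
    return dict(handle_top=W(-85,-55,b+42),clamp_tip=W(-12-90*np.cos(th),30+90*np.sin(th),b+70),clamp_pivot=W(-12,30,b+70),guard_edge=W(-68,0,297),bar_under=W(100,0,b),stand=W(0,0,0))
def fit(p0,n=2):
    obs=[]
    for _ in range(n):
        for c in('side','top'):
            arm.grab_frame(c)
            for k,X in model(p0).items():
                cand=[np.array(r['xy'])*[512,384] for r in arm.landmark_of(c,k) if r['conf']>.3]
                cand=[u for u in cand if np.linalg.norm(u-proj(c,X))<12]
                if cand: obs.append((c,k,min(cand,key=lambda u:np.linalg.norm(u-proj(c,X)))))
    f=lambda p:np.concatenate([proj(c,model(p)[k])-u for c,k,u in obs])
    r=least_squares(f,p0,loss='soft_l1',x_scale=[10,10,.1,10,.1])
    for (c,k,u),e in zip(obs,f(r.x).reshape(-1,2)): print(c,k,e.round(1),end='; ')
    print(); return r.x
E
python3 - <<'E'
from fit import *
np.set_printoptions(precision=3,suppress=True)
p=fit([620,15,.29,15,0],2); print(p)
# guard rectangle from depth
for c in('side','top'):
    _,d=grab(c); v,u=np.nonzero(d>0)
    k=arm.get_calibration(c); K,R,t=[np.array(k[i]) for i in 'KRt']
    P=(np.linalg.inv(K)@np.c_[u,v,np.ones(len(u))].T*d[v,u]).T; P=(P-t.ravel())@R
    m=(abs(P[:,2]-307)<8)&(abs(P[:,0]-610)<150)&(abs(P[:,1]-15)<200)
    rc=cv2.minAreaRect(P[m,:2].astype(np.float32)); print(c,m.sum(),np.median(P[m,2]),rc)
    x,y,a=p[:3]; print('pred centre',x-17.5*np.cos(a),y-17.5*np.sin(a),np.degrees(a))
    L=(P-[x,y,0]); X=L[:,0]*np.cos(a)+L[:,1]*np.sin(a); Y=-L[:,0]*np.sin(a)+L[:,1]*np.cos(a)
    mh=(X<-40)&(X>-104)&(abs(Y+55)<8)&(P[:,2]>100)&(P[:,2]<220); print('handle z',np.median(P[mh,2]) if mh.any() else None)
    for n in('ramekin_rim',):
        for r in arm.landmark_of(c,n)[:3]: print(n,r['conf'],onz(c,np.array(r['xy'])*[512,384],48))
print('bar',model(p)['bar_under'],arm.get_obs()['time'])
E
```

```text
side handle_top [-0.5  3.4]; side clamp_tip [ 0.8 -3.5]; side clamp_pivot [ 0.5 -2.1]; side guard_edge [-0.2 -1.3]; side bar_under [-0.3  2.5]; side stand [ 0.6 -0.8]; top handle_top [-1.   0.5]; top clamp_tip [-2.3 -1. ]; top clamp_pivot [-2.   0.9]; top guard_edge [1.  1.7]; top bar_under [1.5 2.5]; top stand [0.2 0. ]; side handle_top [1.  0.5]; side clamp_tip [-0.9 -0.2]; side clamp_pivot [ 0.8 -1.6]; side guard_edge [-0.7  0.8]; side bar_under [-1.8  0.4]; side stand [-3.1 -3.6]; top handle_top [ 0.1 -2.4]; top clamp_tip [0.2 0.3]; top clamp_pivot [-1.1 -0. ]; top guard_edge [1.4 0.1]; top bar_under [1.2 1.4]; top stand [-0.7 -1.1]; 
[625.19   18.759   0.285   8.611   0.086]
side 914 304.5392072546873 ((609.0, 13.827407836914062), (104.12109375, 268.1906433105469), 15.146845817565918)
pred centre 608.3954038043295 13.842535362394715 16.31770052930917
handle z 175.89843011480707
ramekin_rim 0.61 [722.578  36.596  48.   ]
top 893 304.8127601135589 ((608.4912719726562, 12.590286254882812), (102.45759582519531, 259.8416748046875), 15.538167953491211)
pred centre 608.3954038043295 13.842535362394715 16.31770052930917
handle z 176.3688728348371
ramekin_rim 0.98 [801.952 224.979  48.   ]
ramekin_rim 0.49 [722.506  27.086  48.   ]
bar [721.162  46.856 136.389] 2.5
```

```bash
cat > st.py <<'E'
from fit import *
np.set_printoptions(precision=3,suppress=True)
x0,y0,a=625.3,18.2,.276
def W(X,Y,Z): return np.array([x0+np.cos(a)*X-np.sin(a)*Y,y0+np.sin(a)*X+np.cos(a)*Y,Z])
def rot(t,flip=1):
    z=np.array([np.cos(a)*np.sin(t),np.sin(a)*np.sin(t),-np.cos(t)]); y=flip*np.array([-np.sin(a),np.cos(a),0])
    return np.c_[np.cross(y,z),y,z]
T=np.radians(40)
def arc(th,zm,r=72,extra=0):
    off=7+14.5*abs(np.cos(th))+8.4*abs(np.sin(th))-extra
    return W(-12-r*np.cos(th)-off*np.sin(th),30+r*np.sin(th)-off*np.cos(th),zm-8)
E
python3 - <<'E'
from st import *
for f in(1,-1):
    print(f)
    for P in(W(-130,-55,240),W(-88,-55,205),W(-88,-55,95),arc(0,118,extra=-12),arc(.7,118),arc(1.4,118)):
        print(P,arm.solve_ik(P,rot(T,f)))
E
```

```text
1
[515.208 -70.145 240.   ] [-0.609 -0.336  2.016  0.607  1.061 -2.65 ]
[555.619 -58.699 205.   ] [-0.519 -0.226  2.009  0.612  0.926 -2.633]
[555.619 -58.699  95.   ] None
[545.433  -8.058 110.   ] [-0.404 -0.167  2.173  0.696  0.682 -2.701]
[530.286  51.995 110.   ] [-0.248 -0.22   2.215  0.601  0.605 -2.5  ]
[558.469 101.061 110.   ] [-0.09  -0.144  2.154  0.484  0.518 -2.285]
-1
[515.208 -70.145 240.   ] [-0.609 -0.336  2.016  0.607  1.061  0.492]
[555.619 -58.699 205.   ] [-0.519 -0.226  2.009  0.612  0.926  0.508]
[555.619 -58.699  95.   ] [-0.519 -0.091  2.144  0.774  0.717  0.272]
[545.433  -8.058 110.   ] [-0.404 -0.167  2.173  0.696  0.682  0.441]
[530.286  51.995 110.   ] [-0.248 -0.22   2.215  0.601  0.605  0.641]
[558.469 101.061 110.   ] [-0.09  -0.144  2.154  0.484  0.518  0.856]
```

Flip -1 works everywhere, so I use it to push the carriage.

```bash
python3 - <<'E'
from st import *
R=rot(T,-1)
arm.gripper_to(0.0,40)
arm.move_to(W(-130,-55,245),R)
arm.line_to(W(-88,-55,200),rate=120)
for i in range(6):
    s=arm.line_to(W(-88,-55,80),rate=30,max_force=15)
    o=arm.get_obs(); z=o['tcp_pos'][2]; print(s,o['tcp_pos'],o['ft_force'],o['time'])
    if not s or z<105: break
grab('side','s2.png')
E
python3 -c "
import cv2
a=cv2.imread('pics/s2.png');cv2.imwrite('pics/s2c.png',cv2.resize(a[140:280,180:360],(771,600),interpolation=cv2.INTER_CUBIC))"
```

```text
True [556.149 -58.783  94.753] [-7.464  1.137 12.088] 8.9167
```

View pics/s2c.png

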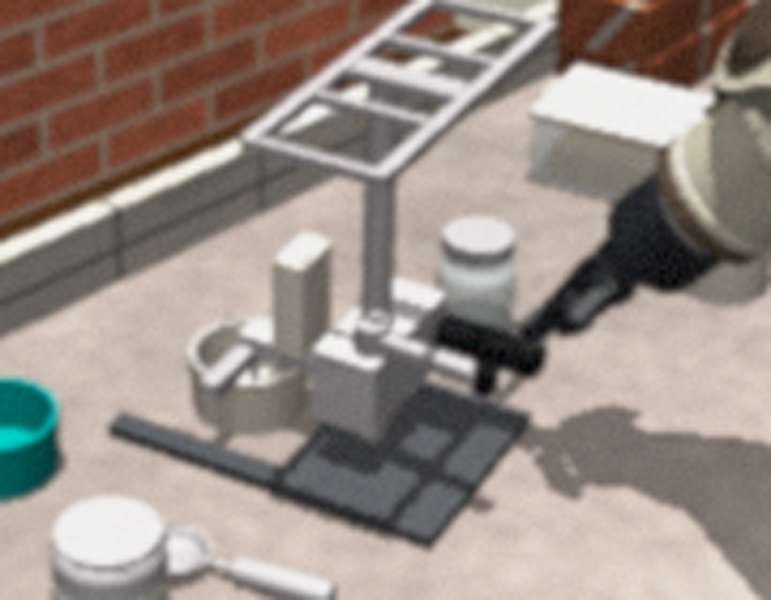

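The crossbar sits on the rim of the white ramekin (crop about (245,360)) and the lever is still pointing forward at crop (440,360). I back off now and swing the lever.

```bash
python3 - <<'E'
from st import *
arm.line_to(W(-90,-55,125),rate=60)
arm.pause(.3)
arm.line_to(W(-125,-55,175),rate=120)
arm.line_to(W(-125,-4,165),rate=120)
s=arc(0,118,extra=-12)
print(arm.line_to(s,rate=100,max_force=15),s)
for th in np.arange(0,1.51,.15):
    st=arm.line_to(arc(th,118,extra=1),rate=60,max_force=14)
    o=arm.get_obs(); print(round(th,2),st,o['tcp_pos']-arc(th,118,extra=1),o['ft_force'],o['time'])
    if st: break
grab('side','s3.png'); grab('top','t3.png')
E
python3 -c "
import cv2,numpy as np
a=cv2.imread('pics/s3.png')[140:280,180:360];b=cv2.imread('pics/t3.png')[130:270,180:360]
cv2.imwrite('pics/c3.png',cv2.resize(np.hstack([a,b]),(800,311),interpolation=cv2.INTER_CUBIC))"
```

```text
False [545.433  -8.058 110.   ]
0.0 False [-0.042  0.316  0.448] [-0.041 -0.173  0.531] 12.375
0.15 False [-0.19   0.38   0.056] [ 0.349 -0.833 -0.239] 12.6917
0.3 False [-0.07   0.299  0.024] [ 1.048  0.464 -0.435] 13.0167
0.45 False [-0.031  0.168 -0.038] [-0.594 -0.341  0.285] 13.35
0.6 False [-0.02   0.139 -0.025] [ 0.885  0.687 -0.193] 13.6917
0.75 False [-0.033  0.082 -0.053] [-0.293  0.499  0.144] 14.0333
0.9 False [-0.113  0.132 -0.116] [-0.51   0.928  0.089] 14.3833
1.05 False [-0.135  0.069 -0.124] [-0.99  -0.063  0.457] 14.7417
1.2 False [-0.142  0.122 -0.134] [ 0.35  -0.511  0.157] 15.1
1.35 False [-0.111  0.119 -0.136] [0.393 0.064 0.062] 15.4667
1.5 True [-0.618 -0.294 -1.003] [-21.523 -13.046  13.342] 15.75
```

View pics/c3.png

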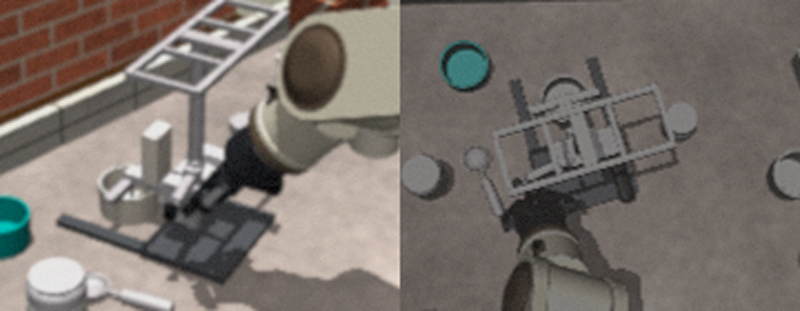

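The lever looks swung round to the left, with the finger against it at side crop (178,205), and the force rose only at the end stop. I back out along the tool and check.

```bash
python3 - <<'E'
from st import *
p=arm.get_obs()['tcp_pos']; c,s=np.cos(a),np.sin(a)
b=lambda dx,dz:p+np.array([-c*dx,-s*dx,dz])
arm.line_to(b(40,0),rate=60)
arm.line_to(b(150,90),rate=150)
arm.line_to(b(150,90)+[-80,-150,60],rate=250)
q=fit([x0,y0,a,97,1.4],2); print(q,model(q)['bar_under'],model(q)['clamp_tip'])
S,ds=grab('side','s4.png');_,dt=grab('top','t4.png')
print(arm.get_obs()['time'],arm.get_obs()['ft_force'])
cv2.imwrite('pics/c4.png',np.hstack([cv2.resize(cv2.imread('pics/'+n)[150:260,200:320],(400,367),interpolation=cv2.INTER_CUBIC) for n in('s4.png','t4.png')]))
# ramekin rim height vs bar top from depth
for cc,d in(('side',ds),('top',dt)):
    for n,X in(('bar top L',W(100,55,62)),('bar top R',W(100,-55,62)),('rim back',W(143,0,48)),('tip',W(-12-90*np.cos(1.4),30+90*np.sin(1.4),127))):
        u=proj(cc,X).round().astype(int); print(cc,n,X,unproj(cc,u,d[u[1],u[0]]))
E
```

```text
Traceback (most recent call last):
rig.IKError: the arm cannot follow that straight line within its joint ranges
```

```bash
python3 - <<'E'
from st import *
print(arm.get_obs()['tcp_pos'])
q=fit([x0,y0,a,97,1.4],2); print(q,model(q)['bar_under'],model(q)['clamp_tip'])
S,ds=grab('side','s4.png');_,dt=grab('top','t4.png')
print(arm.get_obs()['time'],arm.get_obs()['ft_force'])
cv2.imwrite('pics/c4.png',np.hstack([cv2.resize(cv2.imread('pics/'+n)[150:260,200:320],(400,367),interpolation=cv2.INTER_CUBIC) for n in('s4.png','t4.png')]))
for cc,d in(('side',ds),('top',dt)):
    for n,X in(('bar top L',W(100,55,62)),('bar top R',W(100,-55,62)),('rim back',W(143,0,48)),('tip',W(-12-90*np.cos(1.4),30+90*np.sin(1.4),127))):
        u=proj(cc,X).round().astype(int); print(cc,n,X,unproj(cc,u,d[u[1],u[0]]))
E
```

```text
[421.674  65.074 198.595]
side handle_top [0.3 2.4]; side clamp_tip [-0.4 -0.8]; side clamp_pivot [-0.2 -0.9]; side guard_edge [ 1.2 -3.8]; side bar_under [-0.1  2. ]; side stand [-1.6 -2.2]; top clamp_tip [-1.3 -2.3]; top clamp_pivot [-0.7 -1.1]; top guard_edge [-0.9 -2.7]; top bar_under [-0.5  2.4]; top stand [1.2 4.4]; side handle_top [0.6 1.4]; side clamp_tip [ 2.5 -0.7]; side clamp_pivot [-2.2 -3.8]; side guard_edge [0.8 0.3]; side bar_under [-4.3  0.5]; side stand [-0.2 -0.9]; top handle_top [-1.3 -0.2]; top clamp_tip [2.3 0.3]; top clamp_pivot [-4.2 -1.3]; top guard_edge [4.9 5.9]; top bar_under [0.6 4.2]; top stand [0.2 1.8]; 
[626.253  20.851   0.246  95.928   1.299] [723.238  45.223  49.072] [562.726 125.207 119.072]
19.2667 [ 0.852  0.869 -0.218]
side bar top L [706.527  98.369  62.   ] [707.995  95.142  60.902]
side bar top R [736.503  -7.468  62.   ] [675.267  54.729 115.988]
side rim back [762.888  57.169  48.   ] [767.284  53.353  42.933]
side tip [566.692 124.96  127.   ] [570.295 119.665 123.241]
top bar top L [706.527  98.369  62.   ] [708.293  98.089  53.531]
top bar top R [736.503  -7.468  62.   ] [737.444  -5.897  58.361]
top rim back [762.888  57.169  48.   ] [764.957  57.757  34.991]
top tip [566.692 124.96  127.   ] [566.76  125.773 135.377]
```

View pics/c4.png

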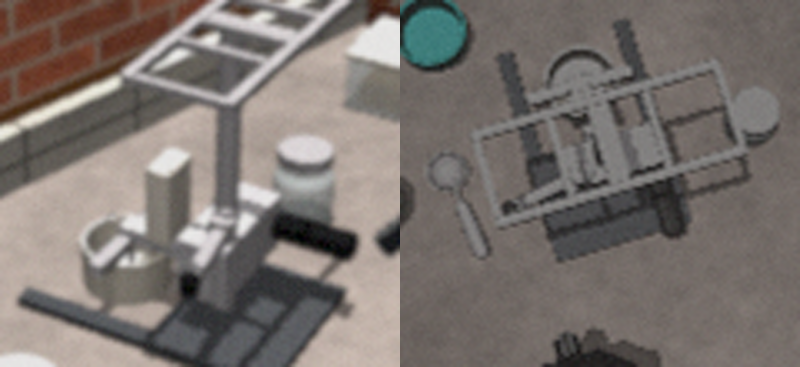

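In both views the lever is swung fully left, with its round end at side crop (188,283) and top crop (512,207). The bar lies on the ramekin's rim and the gripper is clear, so I hand in.

```bash
python3 -c "
from rig import arm
print(arm.close_job())"
```

```text
the job is handed in; nothing more can be done
None
```

The job is handed in, though no verdict came back: the crossbar rests on the white ramekin's rim, the lever is swung to its end stop (about 1.3 rad by camera, force stop at the end), and the gripper is clear of everything.

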